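Hold the twist cap of a cordless lamp halfway, short of its click

ROBOT

A 7-joint arm with a two-finger parallel gripper is mounted at the origin on the work surface. World frame = base frame: x ahead of the robot, y to its left, z up, the work surface at z = 0. Lengths are in m, angles in rad, forces in N, time in s.
With the tool pointing down it reaches from about 0.4 to 0.85 m from the base axis. Payload 10.4 kg.
Tool frame: the origin (TCP) lies on the mounting face of the last link; the fingertips stand 173 mm ahead of it and the grasp point (between the pads) lies 155 mm ahead of it (manip.tip_extent is the distance from the TCP to the fingertips, in m); z points along the fingers, y is the line along which they close (so a half turn about z gives the same grasp; the last joint's range is limited). The gripper opens to 85 mm and grips with 20 to 120 N. Pads are 22 mm wide; open, the fingers measure 114 mm over their backs; the gripper's body (76 mm by 85 mm) begins 54 mm behind the grasp point. The pads swing forward as they close: fully open they stand 13 mm farther back than shut.
Start: joints at [1.255, 0.332, -0.065, 1.46, 0.022, 1.35, -0.088], TCP at [0.18, -0.598, 0.405] pointing down, gripper open.
Joint ranges: [-2.6, 2.6], [-0.5, 2.12], [-1.47, 1.34], [0.16, 2.42], [-1.27, 4.41], [0.06, 2.06], [-2.6, 2.6]. Speed limits (rad/s): [2.22, 2.22, 2.79, 2.79, 3.14, 3.14, 3.14].

INTERFACE

Orientations are given as a unit quaternion [x, y, z, w].
In Python, from workcell import manip gives the robot as it stands.
- The arm moves only by the tool move_arm, never from a script. Its argument "plan" is one flat list of numbers, 7 for each row, row after row: the turn, a rotation vector about the tool's x, y, z in rad, then the shift along the tool's x, y, z in m, then the finger opening in m, from 0 to 0.0854. In form: [ax, ay, az, dx, dy, dz, gripper, ax, ay, az, dx, dy, dz, gripper, ...]. A call has 1 to 12 rows; each row is the pose to reach, as a shift and turn from the pose commanded when the call began, along the tool's axes at that moment; what a row does not reach only later rows make up. A row lasts 1/8 s, in which the tool goes at most 62.5 mm and 10.7 degrees, less where a joint would pass 70% of its speed; a pose out of reach is approached as far as the arm can. A call with a gripper value outside its range is refused whole. The fingers move at their own pace and stop on an object; "squeeze" is the grip in N (left out, the last holds). Time passes only in rows, so rows that repeat a pose let the fingers close. It gives the time, the measured TCP pose, the force, the opening and the grip force at its end, in the units of the state.
- manip.get_obs(): the state, without advancing time (a new reading comes with each control period).
- manip.camera(name): name is "side" or "top" or "wrist"; returns a dict with "color" (384x512x3 uint8, red, green, blue), "fx", "fy", "cx", "cy" (pixels), "cam_to_world" (4x4, takes a point from camera to world coordinates); the wrist camera has in their place "mount" (4x4, takes a point from camera to tool coordinates, whose origin is the TCP and whose axes are the flange's). Camera axes: x right, y down, z forward; pixel columns grow to the right and rows downward; lengths in m; the calibration is good to about 2 mm. A picture is of the moment at which its call begins: read the wrist's pose just before it. There is no depth.
- manip.hand_in(): hands the job in; it is judged then, once.
Trained networks look in a picture, given as the dict that the camera call returned (one of the last four; its "shot" number tells which), for a name from the list of things; names that differ only in an ending like _2 or _b are one class to them, and where a whole thing is asked for, a point or a joint stands for the part that bears it (a point fixed in the world has none). Each returns a list of dicts, best first, with "conf" (0 to 1); they miss things now and then, are a little off and sometimes report something else, mostly with a low value. They report only what shows in the picture. A call takes as long as a camera call. They do not tell look-alikes from the thing itself.
- manip.look_for(picture, label): "position" ([x, y, z] in m, in the coordinates of the camera as it stood for that picture, good to about 4 mm: the middle of the surface that is visible of it).
- manip.silhouettes(picture, label): "pixels" (384x512 bool, what is visible of it).
- manip.tip_of(picture, label): "position" ([x, y, z] in m, in the coordinates of the camera as it stood for that picture, good to about 4 mm: a listed point, or the origin of a listed thing).
The state is a dict: "clock": time; "joint_pos": joint angles; "joint_velocities": joint speeds; "tau": joint torques, N m; "position": TCP position; "ee_rot": TCP orientation; "ft_force": force on the tool from outside, world axes, zero at the start; "torque": the same for the moment, N m; "grip_width": opening from 0.0 (shut) to 1.0 (fully open); "grasp_force": force on a finger pad.
Only numpy, scipy, OpenCV 4.12 (cv2) and the standard library are available. Lean on these libraries where they do the work, as an engineer would, in place of code of your own. Each camera call takes 0.05 s, during which the arm holds its last target. There are 200 camera calls.

TASK

The cordless table lamp has a fresh cell in it and needs its twist cap put back: pick the finned cap up off the marble, let its two lugs down through the two notches of the lamp's collar, and press it down against the cell's spring until its disc sits on the collar. Still pressing it down, turn it clockwise (seen from above) halfway to the lock, so that its fin points at the bar marks, and never so far that it clicks and switches the lamp on; finish like that, with the cap in the grip and held down at the half mark, not let go. Press only lightly, because the lamp's body is opal glass (stay below 35 N), do not shove the lamp along, and leave everything else on the credenza where it is.

Things in the scene. Friction and masses are not known exactly. Their poses are not given: they have to be found in the camera images.
- cap: The lamp's twist cap, aluminium, about 120 g, loose, upright on the marble left or right of the lamp. Origin: centre of the underside of its plug, z up. Plug 43 mm across, z 0 to 15 mm, chamfered foot; on it two lugs along the cap's +x and -x, 12 mm wide, z 1 to 6 mm, reaching 31 mm from the axis; above it a disc 76 mm across, z 15 to 21 mm, and the grip fin.
- cap_fin (a point): Middle of the cap's grip fin, 33 mm above the cap's origin, axes as the cap's. The fin stands on the disc: 50 mm long along x, 16 mm wide (y), z 21 to 45 mm above the cap's origin; a dark line on the disc at each of its ends. It points the way the lugs point; a half turn makes no difference. Grip it across, from above.
- lamp: Cordless table lamp, about 2.4 kg, standing loose on rubber feet. Origin: centre of its underside, z up. Steel foot 120 mm across up to 21 mm, opal glass cylinder 90 mm across up to 111 mm, aluminium collar 100 mm across from 111 to 140 mm. Its x axis runs through the two notches of the mouth.
- lamp_mouth (a point): Centre of the mouth in the collar's top, 140 mm above the marble; axes as the lamp's. Hole 50 mm across in a lip 5 mm thick, over a chamber 68 mm across, 20 mm deep. With the disc lying on the collar the cap's origin is 15 mm below this point. Once turned, the lugs lie under the lip and the cap has 4 mm of up and down play, from disc on the collar to lugs against the lip.
- lamp_notch (a point): One of the two equal notches in the lip, 30 mm out along the lamp's +x, level with the collar's top; the other faces it, along -x. Each is 18 mm wide and reaches 34 mm from the axis. With the cap's x along the lamp's x (either way round) the lugs pass through. A dot on the collar's top marks each notch: way in, 0 degrees.
- lamp_bar (a point): One of the two bar marks on the collar's top beside the disc, 44 mm from the axis, 40 degrees (0.70 rad) clockwise from above from a notch: halfway; the other faces it across the mouth. Stops let the cap turn only clockwise (yaw falling), 80 degrees from entry to lock, marked by two dots, where the lugs jump 2 mm up into a pocket of the lip: the click.
- cell (a joint): How far the cell stands up (m): 0 free, falling as it is pressed, about -0.006 with the disc on the collar. The cell, 33 mm across, stands in the mouth on its contact spring, top 9 mm below the collar's top when free, so the cap meets it 6 mm before its disc is down. It takes about 2 N to start and 0.8 N per mm more. Let go, the cap springs up until its lugs meet the lip.
- cup_lid: Bystander, loose: lid of the coin cup, NOT the lamp's cap: stainless disc 72 mm across and 10 mm high with a small round knob 20 mm across, 28 mm high in all; no fin, no lugs; origin under its centre. To be left where it is.
- coin_cup: Bystander, loose: open stainless coin cup, 72 mm across, 75 mm high; origin under its centre. To be left where it is.
- glass_bowl: Bystander, loose: cobalt glass bowl, 150 mm across, 60 mm high; origin under its centre. To be left where it is.
- hairbrush: Bystander, loose: wooden hairbrush lying bristles down, 220 mm long along its x, 62 mm wide, 34 mm high; origin under its centre. To be left where it is.
- phone_stand: Bystander, loose: aluminium phone stand, footprint 85 x 75 mm, 110 mm high; origin under its centre. To be left where it is.
- glasses_case: Bystander, loose: brown spectacle case, 165 mm along its x, 62 mm wide, 42 mm high; origin under its centre. To be left where it is.
- gate_remote: Bystander, loose: black gate remote, 62 x 36 x 13 mm; origin under its centre. To be left where it is.
Things that resemble listed ones, but are neither listed nor needed, are in the scene too. Leave any turquoise look-alike of the cap alone.

How it is judged:
By the outcome, as a careful person would: the job done as asked, in the order asked, and still so for the second after the job is handed in, while the arm keeps its last pose, push and grip.
It also fails if it takes over 40 s, if anything falls off the work surface, if the arm or the gripper's body presses on something with over 40 N, if the wrist force passes 120 N, or if a joint passes its speed limit or range.

## Working session

There is one attempt and no reset: what is moved stays moved. The work goes in short steps, Python scripts to look and compute and a tool call to move; the robot and the scene stay as the last step left them, time stands still between calls to the robot, and variables do not carry over. Pictures are saved under pics/ and viewed, at most 10 in all, crops included, and the job is handed in when it is done.

Besides the shell and the picture viewer there is one more tool, called after "Request:" as name(argument=value, ...) on one line, values as JSON. move_arm: Moves the arm, as the interface text tells. Its arguments: {"type":"object","properties":{"plan":{"type":"array","items":{"type":"number"}},"squeeze":{"type":"number"}},"required":["plan"]}

```bash
mkdir -p pics; cat > h.py <<'E'
import numpy as np, cv2
from workcell import manip
from scipy.spatial.transform import Rotation as R
def T(c,o=None):
    if 'cam_to_world' in c: return np.array(c['cam_to_world'])
    M=np.eye(4); M[:3,:3]=R.from_quat(o['ee_rot']).as_matrix(); M[:3,3]=o['position']
    return M@np.array(c['mount'])
def shot(n):
    o=manip.get_obs(); c=manip.camera(n); return c,T(c,o)
def w(M,p): return (M@np.append(p,1))[:3]
def px(c,M,p):
    q=np.linalg.inv(M)@np.append(p,1); return np.array([c['fx']*q[0]/q[2]+c['cx'],c['fy']*q[1]/q[2]+c['cy']])
def ray(c,M,u,v,z):
    d=M[:3,:3]@np.array([(u-c['cx'])/c['fx'],(v-c['cy'])/c['fy'],1]); o=M[:3,3]
    return o+d*(z-o[2])/d[2]
def save(c,n,crop=None,s=1):
    im=cv2.cvtColor(c['color'],cv2.COLOR_RGB2BGR)
    if crop: im=im[crop[1]:crop[3],crop[0]:crop[2]]
    cv2.imwrite('pics/'+n,cv2.resize(im,None,fx=s,fy=s,interpolation=cv2.INTER_CUBIC))
E
python3 - <<'E'
from h import *
np.set_printoptions(precision=4,suppress=True)
o=manip.get_obs();print(o)
ims=[]
for n in ['top','side']:
    c,M=shot(n); ims.append(c['color'])
    for l in ['cap_fin','cap','lamp_mouth','lamp','lamp_notch','lamp_bar']:
        for d in manip.tip_of(c,l)[:4]:
            p=w(M,d['position']); print(n,l,round(d['conf'],2),p,px(c,M,p))
    save(c,n+'1.png',s=1.5)
    if n=='top': print(M)
E
```

```text
{'clock': 0.0, 'joint_pos': array([ 1.2554,  0.3329, -0.0647,  1.461 ,  0.0216,  1.3499, -0.0885]), 'joint_velocities': array([ 0.0018,  0.0014,  0.0004, -0.0014, -0.0015,  0.0012, -0.0013]), 'tau': array([ -0.0005, -62.5443,   0.049 , -39.1608,   0.0162,   0.0098,
         0.    ]), 'position': array([ 0.1803, -0.5983,  0.4039]), 'ee_rot': array([ 0.9893,  0.1459, -0.0001, -0.0007]), 'ft_force': array([-0.7431, -0.4934, -0.0488]), 'torque': array([-0.0292,  0.0041, -0.0205]), 'grasp_force': 0.0, 'grip_width': 0.9949768057632519}
top cap_fin 0.96 [ 0.5174 -0.158   0.0341] [312.7792 206.4531]
top cap_fin 0.82 [ 0.5248 -0.293   0.0301] [365.4475 202.9809]
top cap_fin 0.76 [ 0.4049 -0.2908  0.0352] [367.812  250.1073]
top cap 0.88 [ 0.5208 -0.1627 -0.0001] [313.0151 207.0893]
top cap 0.77 [ 0.5214 -0.2919 -0.0006] [362.4061 206.152 ]
top cap 0.72 [ 0.5663 -0.0062  0.1389] [252.1756 180.0765]
top lamp_mouth 0.58 [0.5441 0.0156 0.1388] [242.9663 189.5365]
top lamp 0.56 [ 0.536   0.0079 -0.0047] [248.0418 202.6839]
top lamp_notch 0.73 [ 0.5641 -0.0081  0.1416] [252.948  180.7584]
top lamp_bar 0.8 [ 0.5485 -0.0316  0.1384] [263.1413 187.3968]
[[-0.0128 -0.9845  0.1748  0.3478]
 [-0.9997  0.0162  0.0178 -0.0232]
 [-0.0204 -0.1745 -0.9844  1.1613]
 [ 0.      0.      0.      1.    ]]
side cap_fin 0.67 [ 0.5237 -0.2904  0.0338] [280.0134 333.613 ]
side cap_fin 0.64 [ 0.5149 -0.1612  0.0307] [253.7754 276.4522]
side cap_fin 0.64 [ 0.7055 -0.2932 -0.0008] [363.6948 312.5059]
side cap 0.76 [ 0.5207 -0.2934  0.0036] [278.3891 341.1091]
side cap 0.73 [ 0.3973 -0.29    0.0001] [216.165  361.0191]
side cap 0.69 [ 0.5172 -0.1594  0.0028] [254.6104 281.538 ]
side lamp_mouth 0.8 [0.5375 0.0137 0.142 ] [237.5575 178.0744]
side lamp 0.75 [0.5379 0.0138 0.0013] [239.9337 216.6721]
side lamp_notch 0.71 [0.5628 0.     0.1378] [250.8916 181.0899]
side lamp_bar 0.66 [ 0.5461 -0.0312  0.1426] [247.898  192.4009]
```

View pics/top1.png

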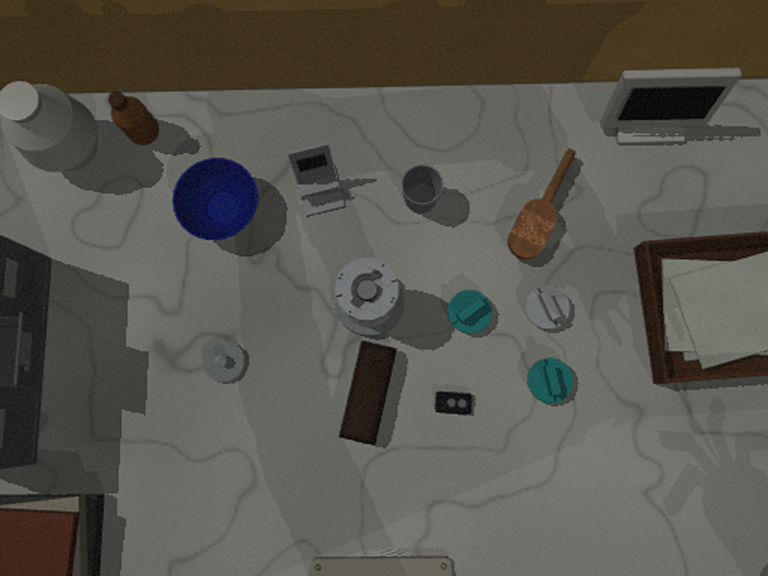

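View pics/side1.png

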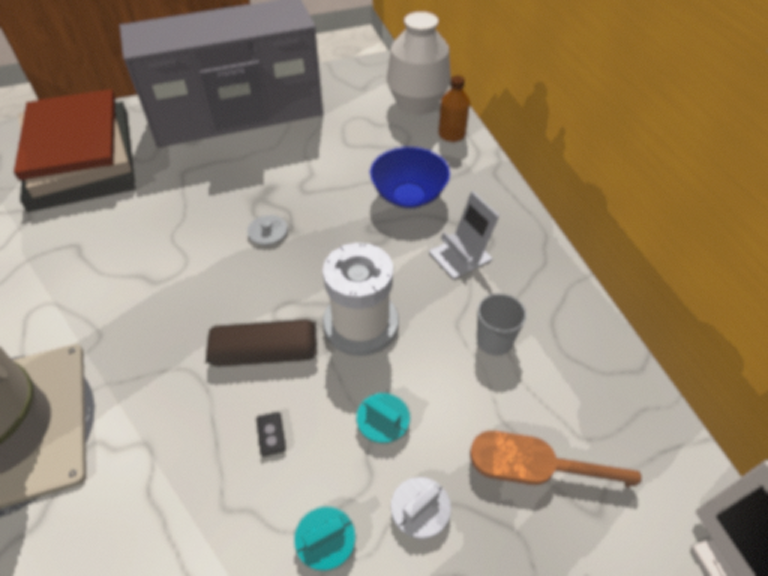

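Candidates that could be taken for the cap (in 512-px top pixels): turquoise (313,207), turquoise (367,252), silver finned (365,205), cup lid (149,240). The silver finned one at (365,205) fits the description. The lamp is at (243,190), with its notches at the upper right and lower left.

```bash
cat >> h.py <<'E'
def rel(pos,yaw,n=1):
    """row to reach TCP pos, tool down with tool x at world yaw (half-turn NOT folded)"""
    o=manip.get_obs(); A=R.from_quat(o['ee_rot']); B=R.from_euler('z',yaw)*R.from_euler('x',np.pi)
    return np.round(np.r_[(A.inv()*B).as_rotvec(),A.inv().apply(np.array(pos)-o['position'])],4)
E
python3 - <<'E'
from h import *
np.set_printoptions(precision=4,suppress=True)
c,M=shot('wrist'); print(c['mount'],c['fx'])
print(rel([0.522-0.03,-0.292-0.03,0.36],0.45))
c,M=shot('top'); save(c,'crop.png',(290,160,410,280),5)
E
```

```text
[[-0.001  -0.9605 -0.2782  0.0707]
 [ 1.     -0.001  -0.0002 -0.    ]
 [-0.0001 -0.2782  0.9605  0.0308]
 [ 0.      0.      0.      1.    ]] 283.23856439522615
[ 0.0002 -0.     -0.1572  0.3781 -0.1747  0.0447]
```

View pics/crop.png

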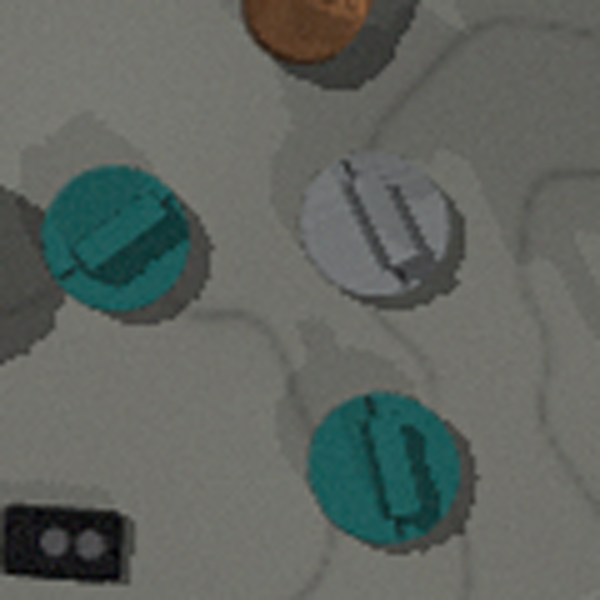

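The close crop confirms it: a silver disc with a fin, and dark lines at (348,162) and (405,275), giving a fin yaw of about 0.47. I'll move above it.

Request:
move_arm(plan=[0,0,-0.17,0.416,-0.194,0.044,0.0854,0,0,-0.17,0.416,-0.194,0.044,0.0854,0,0,-0.17,0.416,-0.194,0.044,0.0854,0,0,-0.17,0.416,-0.194,0.044,0.0854,0,0,-0.17,0.416,-0.194,0.044,0.0854,0,0,-0.17,0.416,-0.194,0.044,0.0854,0,0,-0.17,0.416,-0.194,0.044,0.0854,0,0,-0.17,0.416,-0.194,0.044,0.0854,0,0,-0.17,0.416,-0.194,0.044,0.0854,0,0,-0.17,0.416,-0.194,0.044,0.0854,0,0,-0.17,0.416,-0.194,0.044,0.0854])

```text
clock: 2.17
position: [0.5218, -0.294, 0.3609]
ee_rot: [0.974, 0.228, -0.0, 0.0]
ft_force: [-0.1, -0.2, -0.3]
grip_width: 1.001
grasp_force: 0.0
```

```bash
python3 - <<'E'
from h import *
np.set_printoptions(precision=4,suppress=True)
c,M=shot('wrist'); o=manip.get_obs(); print(o['position'],R.from_quat(o['ee_rot']).as_euler('zyx'),o['clock'])
for l in ['cap_fin','cap']:
    for d in manip.tip_of(c,l)[:3]: p=w(M,d['position']); print(l,d['conf'],p,px(c,M,p))
for d in manip.silhouettes(c,'cap')[:3]:
    print(d['conf'],cv2.minEnclosingCircle(np.argwhere(d['pixels'])[:,::-1].astype(np.float32)))
save(c,'w1.png',s=1.5)
E
```

```text
[ 0.5219 -0.2938  0.3609] [-0.4606  0.      3.141 ] 2.225
cap_fin 0.93 [ 0.3989 -0.2914  0.0344] [209.4063 267.5251]
cap_fin 0.87 [ 0.519  -0.1581  0.0323] [137.1232 122.0585]
cap_fin 0.57 [ 0.5262 -0.2925  0.0341] [258.1265 173.2553]
cap 0.92 [ 0.4004 -0.2883 -0.0007] [212.0472 251.0772]
cap 0.8 [ 0.5206 -0.2949  0.002 ] [257.7431 172.3652]
cap 0.63 [ 0.5188 -0.1588  0.0023] [148.6318 121.3135]
0.94 ((142.5, 121.0), 38.422096252441406)
0.8 ((257.11016845703125, 171.11016845703125), 34.24087905883789)
0.61 ((210.78204345703125, 260.0045166015625), 31.3623046875)
```

View pics/w1.png

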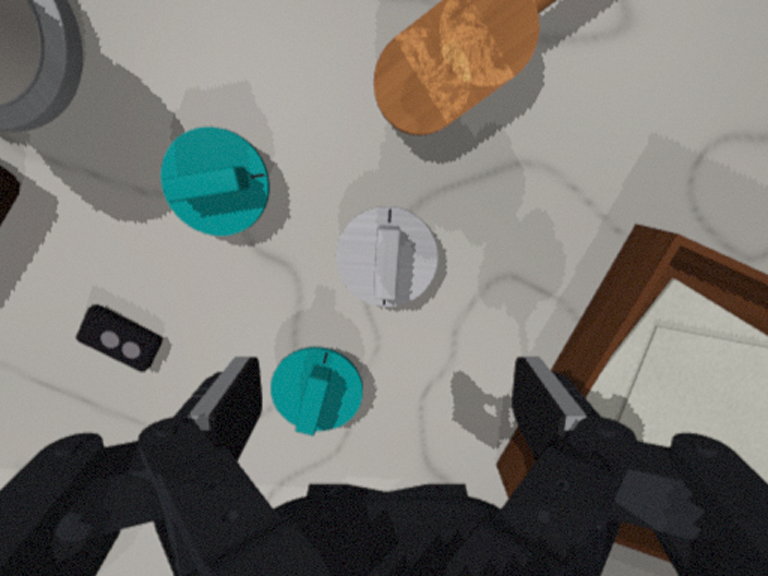

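The cap's disc is centred at (387,257) in the 1.5x view, with end lines at (389,215) and (384,303). I'll convert those to a world position and yaw.

```bash
python3 - <<'E'
from h import *
np.set_printoptions(precision=4,suppress=True)
c,M=shot('wrist')
a=ray(c,M,389.5/1.5,210/1.5,.021);b=ray(c,M,384.5/1.5,305/1.5,.021);d=a-b
print(a,b,(a+b)/2,np.arctan2(d[1],d[0]),np.linalg.norm(d[:2]),ray(c,M,387.5/1.5,257.5/1.5,.021))
# silver mask ellipse
g=cv2.cvtColor(c['color'],cv2.COLOR_RGB2HSV);m=((g[...,2]>165)&(g[...,1]<40)).astype(np.uint8);
m=cv2.morphologyEx(m,cv2.MORPH_OPEN,np.ones((3,3)))
n,l,s,ce=cv2.connectedComponentsWithStats(m)
for i in range(1,n):
    if abs(ce[i]-[258,171]).max()<20: print(s[i],ce[i])
P=(a+b)/2; P=np.r_[P[:2],0.033+0.155]
print(rel(P,np.arctan2(d[1],d[0])))
E
```

```text
[ 0.5578 -0.278   0.021 ] [ 0.4916 -0.3068  0.021 ] [ 0.5247 -0.2924  0.021 ] 0.4095412535332012 0.07221064522444745 [ 0.5259 -0.2923  0.021 ]
[ 0.0003 -0.      0.0524  0.0023  0.0004  0.1729]
```

Request:
move_arm(plan=[0,0,0.052,0.002,0.0,0.06,0.0854,0,0,0.052,0.002,0.0,0.12,0.0854,0,0,0.052,0.002,0.0,0.15,0.0854,0,0,0.052,0.002,0.0,0.165,0.0854,0,0,0.052,0.002,0.0,0.165,0.0854,0,0,0.052,0.002,0.0,0.165,0.03,0,0,0.052,0.002,0.0,0.165,0.0,0,0,0.052,0.002,0.0,0.165,0.0,0,0,0.052,0.002,0.0,0.165,0.0,0,0,0.052,0.002,0.0,0.165,0.0,0,0,0.052,0.002,0.0,0.165,0.0], squeeze=70)

```text
clock: 3.8
position: [0.5247, -0.2919, 0.1963]
ee_rot: [0.979, 0.204, 0.0, 0.0]
ft_force: [-0.8, -0.4, 6.2]
grip_width: 0.168
grasp_force: 69.1
```

Request:
move_arm(plan=[0,0,0,0,0,-0.06,0,0,0,-0.1,0,0,-0.12,0,0,0,-0.28,0.02,-0.02,-0.18,0,0,0,-0.46,0.06,-0.06,-0.22,0,0,0,-0.64,0.09,-0.09,-0.254,0,0,0,-0.82,0.12,-0.12,-0.254,0,0,0,-1.0,0.15,-0.15,-0.254,0,0,0,-1.18,0.186,-0.188,-0.254,0,0,0,-1.36,0.186,-0.188,-0.254,0,0,0,-1.54,0.186,-0.188,-0.254,0,0,0,-1.72,0.186,-0.188,-0.254,0,0,0,-1.9,0.186,-0.188,-0.254,0])

```text
clock: 5.3
position: [0.6199, -0.0451, 0.4491]
ee_rot: [0.401, 0.916, -0.0, -0.001]
ft_force: [0.1, 0.4, -1.0]
grip_width: 0.169
grasp_force: 68.9
```

Request:
move_arm(plan=[0,0,-0.18,0,0,0,0,0,0,-0.18,0,0,0,0,0,0,-0.18,0,0,0,0])

```text
clock: 5.68
position: [0.6199, -0.0451, 0.4494]
ee_rot: [0.322, 0.947, -0.0, -0.0]
ft_force: [-0.5, 0.8, -1.6]
grip_width: 0.173
grasp_force: 68.9
```

```bash
python3 - <<'E'
from h import *
np.set_printoptions(precision=4,suppress=True)
c,M=shot('wrist'); o=manip.get_obs(); print(o['position'],R.from_quat(o['ee_rot']).as_euler('zyx'),o['joint_pos'],o['clock'])
for l in ['lamp_mouth','lamp_notch','lamp_bar','cap_fin','cap']:
    for d in manip.tip_of(c,l)[:3]: p=w(M,d['position']); print(l,d['conf'],p,px(c,M,p))
save(c,'w2.png',s=1.5)
E
```

```text
[ 0.6199 -0.0451  0.4495] [-2.4874 -0.0003  3.1415] [ 0.5737  0.4061 -0.7793  1.3688  0.2825  1.4801  0.7269] 5.725
lamp_mouth 0.87 [0.5426 0.0152 0.1421] [258.5369  77.7383]
lamp_mouth 0.68 [ 0.6205 -0.0461  0.2526] [257.1855 226.9905]
lamp_notch 0.6 [ 0.5629 -0.0007  0.143 ] [258.1944 107.2303]
lamp_bar 0.61 [ 0.5547 -0.0343  0.1414] [225.0095 122.5862]
cap_fin 0.83 [ 0.6185 -0.0446  0.2868] [257.0766 249.0394]
cap_fin 0.72 [ 0.3989 -0.2894  0.0354] [ 13.2769 143.4675]
cap_fin 0.64 [ 0.5198 -0.1532  0.034 ] [149.8457 152.7444]
cap 0.98 [ 0.5195 -0.1563  0.0015] [156.274  150.5614]
cap 0.81 [ 0.4001 -0.2875 -0.0005] [ 35.0409 140.3798]
cap 0.65 [ 0.6182 -0.0459  0.2561] [255.2391 226.3579]
```

View pics/w2.png

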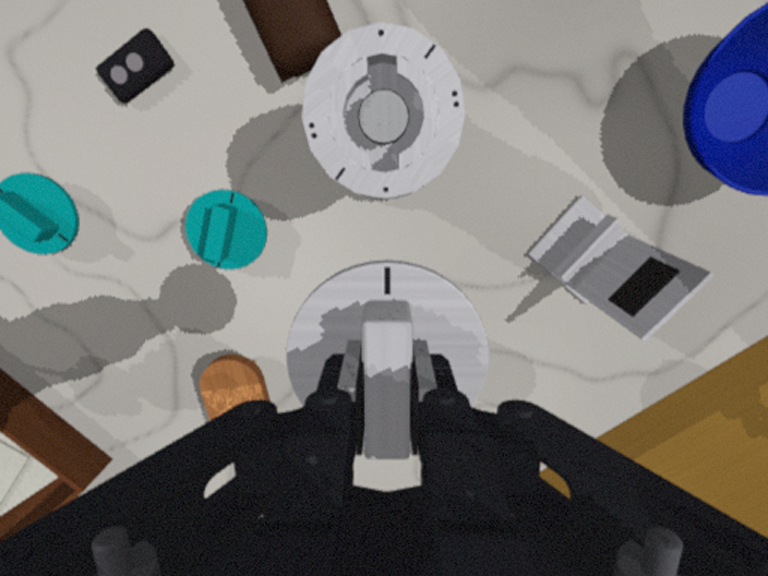

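The mouth is clear in view. Way-in dots are at (381,33) and (386,189) and bar marks at (431,51) and (340,173). The held cap's front line is at (388,266–293) and its disc spans columns 287–489.

```bash
python3 - <<'E'
from h import *
np.set_printoptions(precision=4,suppress=True)
c,M=shot('wrist'); o=manip.get_obs(); A=R.from_quat(o['ee_rot']);t=o['position']
f=lambda u,v,z: ray(c,M,u/1.5,v/1.5,z)
yw=lambda d: np.arctan2(d[1],d[0])
d1,d2=f(381,33,.14),f(386,189,.14); b1,b2=f(431.5,51,.14),f(340,173.5,.14)
print('dots',(d1+d2)/2,yw(d1-d2),np.linalg.norm(d1-d2),'bars',(b1+b2)/2,yw(b1-b2),np.linalg.norm(b1-b2))
# 3 collar circle extreme: left/right/top/bottom
for a,b in [((302,110),(465,100)),((384,23),(384,199))]: print((f(*a,.14)+f(*b,.14))/2, np.linalg.norm(f(*a,.14)-f(*b,.14)))
zd=t[2]-.196+.021
for q in [(388,261.5),(388,266),(388,293),(287,355),(489,355)]:
    print(q,A.inv().apply(f(*q,zd)-t))
mouth=(d1+d2)/2
print('tool yaw',yw(A.as_matrix()[:,0]))
E
```

```text
dots [0.54   0.0138 0.14  ] 2.5215013352466906 0.08877298998643991 bars [0.5401 0.0141 0.14  ] 1.8122658376559566 0.08942950593180633
[0.5355 0.017  0.14  ] 0.09930093311910906
[0.5406 0.0137 0.14  ] 0.10016392425725934
(388, 261.5) [0.038  0.0005 0.175 ]
(388, 266) [0.0364 0.0005 0.175 ]
(388, 293) [0.0266 0.0005 0.175 ]
(287, 355) [ 0.0026 -0.037   0.175 ]
(489, 355) [0.0025 0.0379 0.175 ]
tool yaw 2.4902344034570705
```

Request:
move_arm(plan=[0,0,-0.027,0.05,-0.001,0.03,0,0,0,-0.027,0.099,-0.002,0.06,0,0,0,-0.027,0.099,-0.002,0.09,0,0,0,-0.027,0.099,-0.002,0.103,0,0,0,-0.027,0.099,-0.002,0.103,0,0,0,-0.027,0.099,-0.002,0.103,0])

```text
clock: 6.78
position: [0.5407, 0.0132, 0.3477]
ee_rot: [0.307, 0.952, 0.0, 0.001]
ft_force: [0.5, 0.4, -0.8]
grip_width: 0.169
grasp_force: 69.0
```

```bash
python3 - <<'E'
from h import *
np.set_printoptions(precision=4,suppress=True)
c,M=shot('wrist'); o=manip.get_obs(); print(o['position'],R.from_quat(o['ee_rot']).as_euler('zyx'),o['ft_force'],o['clock'])
print(c['color'].shape); save(c,'w3.png',(150,80,370,245),3.5)
E
```

```text
[0.5406 0.0132 0.3477] [-2.5173  0.0015 -3.1413] [ 0.0096  0.3193 -1.5626] 6.825
(384, 512, 3)
```

View pics/w3.png

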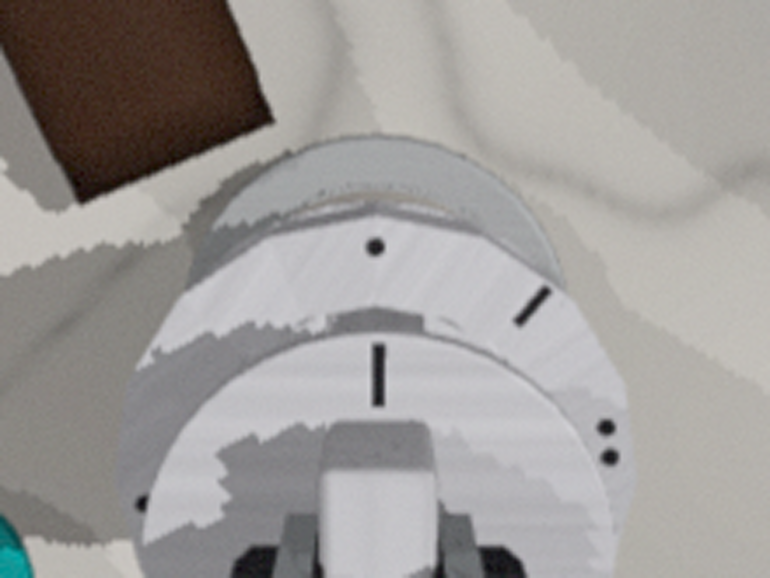

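The cap is aligned: dot at column 375, fin line at 378, disc centre at about 377. I'll lower it in steps and watch the force.

Request:
move_arm(plan=[0,0,0,0,0,0.004,0,0,0,0,0,0,0.008,0,0,0,0,0,0,0.012,0,0,0,0,0,0,0.016,0,0,0,0,0,0,0.018,0,0,0,0,0,0,0.018,0])

```text
clock: 7.58
position: [0.5399, 0.0133, 0.3286]
ee_rot: [0.307, 0.952, -0.0, -0.0]
ft_force: [0.2, 0.2, -0.9]
grip_width: 0.17
grasp_force: 69.0
```

Request:
move_arm(plan=[0,0,0,0,0,0.002,0,0,0,0,0,0,0.004,0,0,0,0,0,0,0.006,0,0,0,0,0,0,0.006,0])

```text
clock: 8.07
position: [0.5401, 0.0134, 0.323]
ee_rot: [0.307, 0.952, 0.0, 0.0]
ft_force: [-1.2, 0.0, 4.0]
grip_width: 0.17
grasp_force: 69.7
```

Request:
move_arm(plan=[0,0,0,0,0,0.001,0,0,0,0,0,0,0.002,0,0,0,0,0,0,0.002,0])

```text
clock: 8.45
position: [0.5401, 0.0134, 0.3212]
ee_rot: [0.307, 0.952, -0.0, 0.0]
ft_force: [-1.3, -0.3, 8.1]
grip_width: 0.175
grasp_force: 70.3
```

Request:
move_arm(plan=[0,0,0,0,0,0.001,0,0,0,0,0,0,0.001,0])

```text
clock: 8.7
position: [0.5402, 0.0135, 0.3212]
ee_rot: [0.307, 0.952, -0.0, 0.001]
ft_force: [-5.8, -1.4, 18.2]
grip_width: 0.169
grasp_force: 71.7
```

Request:
move_arm(plan=[0,0,0,0,0,-0.0004,0,0,0,0.08,0,0,-0.0004,0,0,0,0.16,0,0,-0.0004,0,0,0,0.24,0,0,-0.0004,0,0,0,0.32,0,0,-0.0004,0])

```text
clock: 9.32
position: [0.5406, 0.0129, 0.3212]
ee_rot: [0.456, 0.89, 0.0, 0.001]
ft_force: [0.1, -2.3, 11.1]
grip_width: 0.17
grasp_force: 70.7
```

Request:
move_arm(plan=[0,0,0.08,0,0,0,0,0,0,0.16,0,0,0,0,0,0,0.24,0,0,0,0,0,0,0.32,0,0,0,0,0,0,0.38,0,0,0,0,0,0,0.38,0,0,0,0])

```text
clock: 10.07
position: [0.5406, 0.0128, 0.3213]
ee_rot: [0.615, 0.788, 0.0, 0.001]
ft_force: [-0.7, -2.6, 11.1]
grip_width: 0.169
grasp_force: 70.7
```

```bash
python3 - <<'E'
from h import *
np.set_printoptions(precision=4,suppress=True)
c,M=shot('wrist'); o=manip.get_obs(); print(o['position'],R.from_quat(o['ee_rot']).as_euler('zyx'),o['ft_force'],o['torque'],o['clock'])
save(c,'w4.png',(150,80,370,245),3.5)
E
```

```text
[0.5406 0.0128 0.3213] [-1.8168  0.0024  3.1404] [-1.2304 -1.4148 12.026 ] [-0.5745  0.25   -0.0215] 10.125
```

View pics/w4.png

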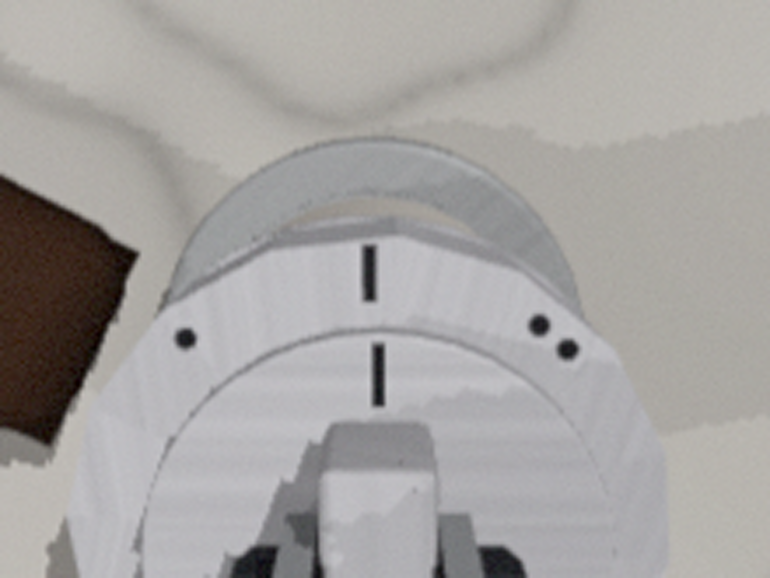

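```bash
python3 - <<'E'
from h import *
np.set_printoptions(precision=4,suppress=True)
c,M=shot('wrist'); o=manip.get_obs()
f=lambda u,v: ray(c,M,150+u/3.5,80+v/3.5,.14)[:2]
dot,bar=f(185,338),f(370,272); lock=f(553.5,337)
P=np.array([dot,bar,lock]); print(P,np.linalg.norm(dot-lock))
from scipy.optimize import least_squares
g=np.deg2rad([0,-40,-80])
s=least_squares(lambda x:(P-np.c_[x[0]+.0444*np.cos(x[2]+g),x[1]+.0444*np.sin(x[2]+g)]).ravel(),[.54,.0138,2.517])
print('lamp',s.x,s.fun)
E
```

```text
[[0.5034 0.0397]
 [0.5289 0.0567]
 [0.559  0.0537]] 0.05737069966522985
lamp [0.5396 0.0137 2.5155] [-0.0002 -0.      0.0001 -0.0001  0.0001  0.0001]
```

```bash
python3 -c "
from workcell import manip
print(manip.hand_in())"
```

```text
the job is handed in; nothing more can be done
None
```

The silver cap is in the lamp's collar, seated and turned to the half mark (yaw 1.817 rad against a measured target of 1.817). It is still gripped and held down with about 12 N; the highest reading was 18 N. The lamp stayed where it was within half a millimetre and there was no sign of the click; the job was handed in at about 10 s, and no verdict came back.

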